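# Push the washed dishes into their draining recesses

## Task

On the white draining board lie two upturned steel dishes, one round and one rectangular. Push each into the recess of its own shape, so that both lie flat and fully down in their recesses, still bottom-up. Leave the small cup and the jar on the board where they are.

Things in the scene. Friction and masses are not known exactly. Their poses are not given: they have to be found in the camera images.
- board: middle part of the white plastic draining board, fixed: a flat slab 18 mm thick, its top at z = 18 mm; it reaches from -175 to +275 mm along its x and +-170 mm along its y. One nest panel adjoins it at each y side, with their tops flush, so dishes slide across. Origin on its underside
- dish_round: upturned round steel dish, 300 g, closed flat top: 116 mm diameter at the rim (lowest 7 mm), side tapering from 108 mm diameter just above the rim to 102 mm, 50 mm high; too broad to grip, it is to be pushed. Starts on the middle of the board. Origin at the centre of its underside, z up
- dish_rect: upturned rectangular steel dish, 300 g, closed flat top: 140 mm along its x by 92 mm along its y at the rim (lowest 7 mm), 132 by 86 mm above it, 50 mm high; too broad to grip, it is to be pushed. Starts on the middle of the board, long side roughly along the board's x. Origin at the centre of its underside, z up
- nest_round_seat (a point): centre of the floor of the round recess, 128 mm diameter, 10 mm deep below the board's top, 4 mm chamfer around its mouth; a grey floor with three dark drain slots along x. Its panel is 240 mm along x by 200 mm along y, at one y side of the board
- nest_rect_seat (a point): centre of the floor of the rectangular recess, 152 mm along its x by 104 mm along its y, 10 mm deep below the board's top, 4 mm chamfer around its mouth; a grey floor with three dark drain slots along x. Its panel is 240 mm along x by 200 mm along y, at the other y side of the board. The point's axes are those of the board
- cup: bystander: small open steel cup, 68 mm diameter, 50 mm high, on the far edge of the board; origin at the centre of its underside
- jar: bystander: small white jar, 54 mm diameter, 50 mm high, on the far edge of the board; origin at the centre of its underside
Things that resemble listed ones, but are neither listed nor needed, are in the scene too. Leave any blue, green or orange look-alike of the dish_round alone.

How it is judged:
By the outcome, as a careful person would: the job done as asked, in the order asked, and still so for the second after the job is handed in, with the robot touching nothing.
It also fails if it takes over 54 s, if anything falls off the work surface, if the arm or the gripper's body presses on something with over 40 N, if the wrist force passes 120 N, or if a joint passes its speed limit or range.

## Robot

A 6-joint arm with a two-finger parallel gripper is mounted at the origin on the work surface. World frame = base frame: x ahead of the robot, y to its left, z up, the work surface at z = 0. Lengths are in mm, angles in rad, forces in N, time in s.
With the tool pointing down it reaches from about 300 to 850 mm from the base axis. Payload 5.4 kg.
Tool frame: the origin (TCP) lies between the finger pads; the fingertips stand 19 mm ahead of it and the grasp point (between the pads) is the TCP; z points along the fingers, y is the line along which they close (so a half turn about z gives the same grasp; the last joint's range is limited). The gripper opens to 85 mm and grips with 20 to 120 N. Pads are 22 mm wide; open, the fingers measure 114 mm over their backs; the gripper's body (76 mm by 85 mm) begins 54 mm behind the grasp point. The pads swing forward as they close: fully open they stand 13 mm farther back than shut.
Start: joints at [-1.548, 0.158, 1.597, -0, 1.386, -0.21], TCP at [132.631, -559.478, 250.299] pointing down, gripper open.
Joint ranges: [-2.91, 2.91], [-0.94, 2.29], [0.18, 2.7], [-1.29, 4.43], [0.17, 2.64], [-3, 3]. Speed limits (rad/s): [2.57, 2.57, 3.14, 3.14, 3.14, 3.14].

## Interface

Orientations are given as a unit quaternion [x, y, z, w].
In Python, from bench import get_state, read_camera, finish_job gives the robot as it stands.
- The arm moves only by the tool arm_command, never from a script. Its argument "increments" is one flat list of numbers, 5 for each row, row after row: the opening, from 0 (shut) to 1 (fully open), then the shift along the tool's x, y, z in units of 250 mm (1.0 is 250 mm), then the turn about the tool's z in units of 5 degrees (1.0 is 5 degrees). In form: [hand, dx, dy, dz, yaw, hand, dx, dy, dz, yaw, ...]. A call has 1 to 8 rows; each row shifts and turns the commanded pose from where the row before left it, along the tool's axes as they then stand; what a row does not reach is not made up. A row lasts 1/12 s, in which the tool goes at most 41.7 mm and 7.16 degrees, less where a joint would pass 70% of its speed; a pose out of reach is approached as far as the arm can. A call with a number of a shift or a turn outside -1 to 1 is refused whole. A call with a gripper value outside its range is refused whole. The fingers move at their own pace and stop on an object; "newtons" is the grip in N (left out, the last holds). Time passes only in rows, so rows that do not move let the fingers close. It gives the time, the measured TCP pose, the force, the opening and the grip force at its end, in the units of the state.
- get_state(): the state, without advancing time (a new reading comes with each control period).
- read_camera(name): name is "scene" or "top" or "wrist"; returns a dict with "frame" (420x560x3 uint8, blue, green, red), "fovy" (degrees; the focal length in pixels is half the picture's height over the tangent of half this angle, whatever the lens; pixels are square), "cx", "cy" (the principal point, pixels), "k1" (the pictures are not rectified: a ray, as slopes to the right and down, at radius r is drawn at 1 + k1 r^2 times it, then the intrinsics apply), "pose" (4x4, takes a point from camera to world coordinates). Camera axes: x right, y down, z forward; pixel columns grow to the right and rows downward; lengths in mm; the calibration is good to about 2 mm. A picture is of the moment at which its call begins. There is no depth.
- finish_job(): hands the job in; it is judged then, once.
The state is a dict: "time": time; "joints": joint angles; "dq": joint speeds; "joint_efforts": joint torques, N m; "tool_pos": TCP position; "tool_rot": TCP orientation; "force": force on the tool from outside, world axes, zero at the start; "moment": the same for the moment, N m; "grip_width": finger opening in mm; "finger_force": force on a finger pad.
Only numpy, scipy, OpenCV 4.12 (cv2) and the standard library are available. Lean on these libraries where they do the work, as an engineer would, in place of code of your own. Each camera call takes 0.05 s, during which the arm holds its last target. There are 200 camera calls.

## Working session

There is one attempt and no reset: what is moved stays moved. The work goes in short steps, Python scripts to look and compute and a tool call to move; the robot and the scene stay as the last step left them, time stands still between calls to the robot, and variables do not carry over. Pictures are saved under pics/ and viewed, at most 10 in all, crops included, and the job is handed in when it is done.

Besides the shell and the picture viewer there is one more tool, called by a JSON object that holds its "op" and its "data". arm_command: Moves the arm, as the interface text tells. Shifts and turns lie within -1 to 1; 1 stands for 250 mm of shift or 5 degrees of turn. Its arguments: {"type":"object","properties":{"increments":{"type":"array","items":{"type":"number"}},"newtons":{"type":"number"}},"required":["increments"]}

```bash
ls; mkdir -p pics; python3 - <<'E'
from bench import *
import cv2,pickle
s=get_state();print({k:s[k] for k in('time','tool_pos','tool_rot','force','grip_width')})
for n in('top','scene'):
    d=read_camera(n);cv2.imwrite(f'pics/{n}0.png',d['frame']);pickle.dump(d,open(f'{n}0.pkl','wb'));print(n,d['fovy'],d['cx'],d['cy'],d['k1'],d['pose'])
E
```

```text
pics
{'time': 0.0, 'tool_pos': array([ 132.61225085, -558.91199509,  249.30197206]), 'tool_rot': array([ 9.93233911e-01,  1.16126979e-01,  8.65261685e-05, -9.56282247e-04]), 'force': array([ 0.76598711, -0.10847318, -0.02075696]), 'grip_width': 85.80845255900618}
top 56.54861959673187 280.263872811514 211.7934866152958 0.01570916495028555 [[-1.00353015e-01 -9.69530796e-01  2.23471044e-01  3.69050606e+02]
 [-9.94944333e-01  9.86638930e-02 -1.87405963e-02  1.30969649e+01]
 [-3.87893794e-03 -2.24221924e-01 -9.74530391e-01  8.95708849e+02]
 [ 0.00000000e+00  0.00000000e+00  0.00000000e+00  1.00000000e+00]]
scene 48.329033579891906 282.0174198046752 205.52129636539138 -0.15012038564979657 [[ 1.58960418e-01  7.79105685e-01 -6.06404087e-01  1.14651325e+03]
 [ 9.87282924e-01 -1.24195439e-01  9.92366891e-02 -1.06331180e+02]
 [ 2.00324698e-03 -6.14467106e-01 -7.88939898e-01  8.44616118e+02]
 [ 0.00000000e+00  0.00000000e+00  0.00000000e+00  1.00000000e+00]]
```

View pics/top0.png

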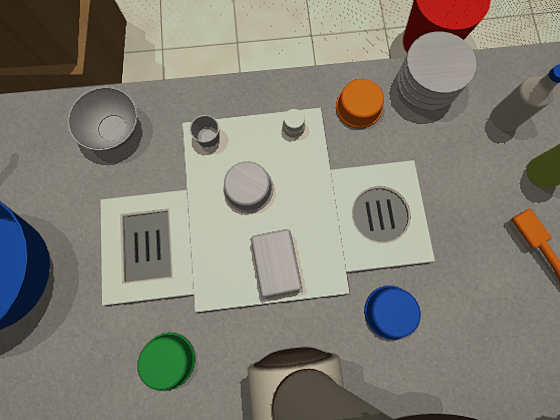

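View pics/scene0.png

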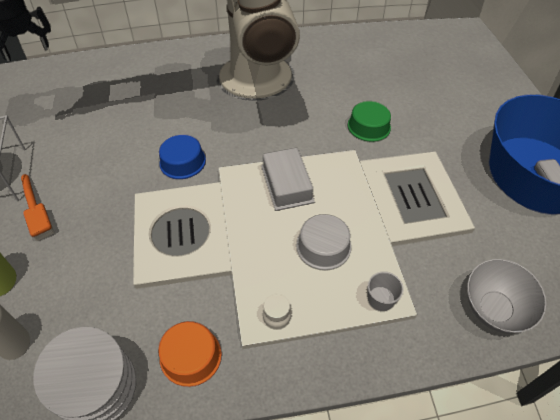

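The top view shows the steel round dish at (247,187), the rect dish at (277,263), the rect recess at (147,246) and the round recess at (381,214). The cup is at (205,130) and the jar at (293,125). The round look-alikes at orange (360,103), blue (392,312) and green (166,361) are to be left alone. The only round steel dish on the board is at (247,187), so that one fits. The steel bowl at (103,122) and the plate stack at (437,65) are off the board.

```bash
cat > h.py <<'E'
import numpy as np,cv2,pickle
from bench import *
def K(d):
    f=d['frame'].shape[0]/2/np.tan(np.radians(d['fovy'])/2)
    return np.array([[f,0,d['cx']],[0,f,d['cy']],[0,0,1]]),np.array([d['k1'],0,0,0.])
def proj(d,P):
    k,D=K(d);T=np.linalg.inv(d['pose'])
    return cv2.projectPoints(np.float64(P).reshape(-1,1,3),cv2.Rodrigues(T[:3,:3])[0],T[:3,3],k,D)[0][:,0]
def unproj(d,uv,z):
    k,D=K(d);p=cv2.undistortPoints(np.float64(uv).reshape(-1,1,2),k,D)[:,0]
    r=np.c_[p,np.ones(len(p))]@d['pose'][:3,:3].T;o=d['pose'][:3,3]
    return o+r*((z-o[2])/r[:,2])[:,None]
E
python3 - <<'E'
from h import *
d=pickle.load(open('top0.pkl','rb'));s=pickle.load(open('scene0.pkl','rb'))
r=lambda uv,z,D=d:print(unproj(D,uv,z).round(0)[:,:2].tolist())
r([(183,122),(321,109),(348,294),(195,311)],18)
r([(101,199),(186,191),(103,305),(415,161),(434,262),(333,169),(347,271)],18)
r([(218,170),(358,153),(410,315),(242,342)],18,s)
r([(247,184),(381,214)],68);r([(381,214),(147,246)],8)
r([(252,236),(289,230),(300,287),(263,293)],68)
c=d['frame'][90:330,80:460];cv2.imwrite('pics/crop0.png',cv2.resize(c,None,fx=2.1,fy=2.1,interpolation=cv2.INTER_CUBIC))
E
```

```text
[[817.0, 209.0], [817.0, -129.0], [371.0, -133.0], [369.0, 203.0]]
[[643.0, 407.0], [642.0, 210.0], [402.0, 402.0], [661.0, -334.0], [421.0, -334.0], [661.0, -138.0], [421.0, -138.0]]
[[381.0, -136.0], [378.0, 209.0], [814.0, 199.0], [815.0, -126.0]]
[[629.0, 64.0], [532.0, -220.0]]
[[544.0, -236.0], [524.0, 307.0]]
[[512.0, 63.0], [517.0, -17.0], [395.0, -28.0], [390.0, 50.0]]
```

View pics/crop0.png

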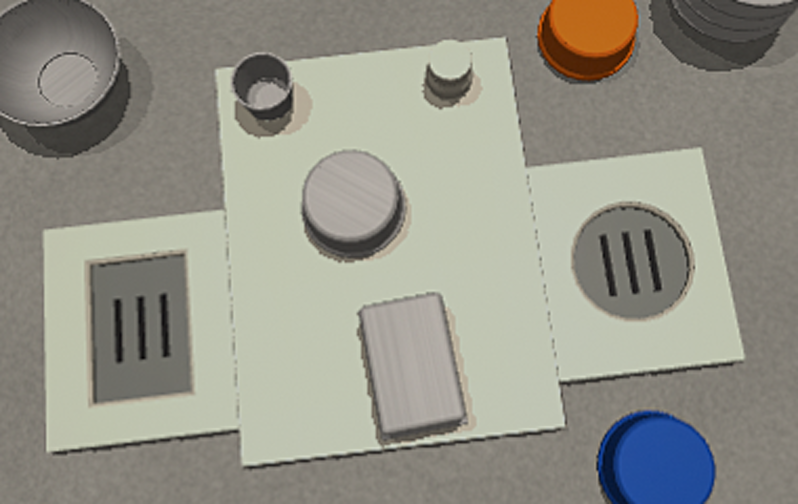

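```bash
cat >> h.py <<'E'
def ang(s):
    x,y,z,w=s['tool_rot'];return np.degrees(np.arctan2(2*(x*y+z*w),1-2*(y*y+z*z)))
def plan(goal,a1,n,hand=1.0,p0=None,a0=None):
    """even rows from the current pose to goal (xyz) and tool-x heading a1 (deg)"""
    s=get_state();p=np.array(s['tool_pos'] if p0 is None else p0);a=ang(s) if a0 is None else a0
    st=(np.array(goal)-p)/n;da=(a1-a)/n
    for i in range(n):
        t=np.radians(a);v=np.array([st[0]*np.cos(t)+st[1]*np.sin(t),st[0]*np.sin(t)-st[1]*np.cos(t),-st[2]])
        print([hand]+(v/250).round(3).tolist()+[round(-da/5,2)],end=',\n' if i%8==7 else ',')
        a+=da
    print('max mm',np.linalg.norm(st))
E
python3 - <<'E'
from h import *
print(ang(get_state()))
c=np.array([630,64.]);t=np.array([541,-235.5]);u=(t-c)/np.linalg.norm(t-c);print(u,np.linalg.norm(t-c),np.degrees(np.arctan2(*-u[::-1])))
print('pre',c-u*85,'contact',c-u*43,'end',t-u*43)
g=c-u*85
plan([g[0],g[1],150],np.degrees(np.arctan2(*-u[::-1])),24)
E
```

```text
13.339349515684168
[-0.28485105 -0.95857179] 312.4439949815006 73.45005466962073
pre [654.21233924 145.47860227] contact [642.24859514 105.21858703] end [ 553.24859514 -194.28141297]
[1.0, 0.112, -0.094, 0.017, np.float64(-0.5)],[1.0, 0.116, -0.089, 0.017, np.float64(-0.5)],[1.0, 0.119, -0.084, 0.017, np.float64(-0.5)],[1.0, 0.123, -0.079, 0.017, np.float64(-0.5)],[1.0, 0.126, -0.073, 0.017, np.float64(-0.5)],[1.0, 0.129, -0.068, 0.017, np.float64(-0.5)],[1.0, 0.132, -0.062, 0.017, np.float64(-0.5)],[1.0, 0.135, -0.056, 0.017, np.float64(-0.5)],
[1.0, 0.137, -0.05, 0.017, np.float64(-0.5)],[1.0, 0.139, -0.044, 0.017, np.float64(-0.5)],[1.0, 0.141, -0.038, 0.017, np.float64(-0.5)],[1.0, 0.143, -0.032, 0.017, np.float64(-0.5)],[1.0, 0.144, -0.026, 0.017, np.float64(-0.5)],[1.0, 0.145, -0.019, 0.017, np.float64(-0.5)],[1.0, 0.146, -0.013, 0.017, np.float64(-0.5)],[1.0, 0.146, -0.007, 0.017, np.float64(-0.5)],
[1.0, 0.146, -0.0, 0.017, np.float64(-0.5)],[1.0, 0.146, 0.006, 0.017, np.float64(-0.5)],[1.0, 0.146, 0.013, 0.017, np.float64(-0.5)],[1.0, 0.145, 0.019, 0.017, np.float64(-0.5)],[1.0, 0.144, 0.025, 0.017, np.float64(-0.5)],[1.0, 0.143, 0.032, 0.017, np.float64(-0.5)],[1.0, 0.141, 0.038, 0.017, np.float64(-0.5)],[1.0, 0.139, 0.044, 0.017, np.float64(-0.5)],
max mm 36.75619225926189
```

{"op": "arm_command", "data": {"increments": [1,0.112,-0.094,0.017,-0.5,1,0.116,-0.089,0.017,-0.5,1,0.119,-0.084,0.017,-0.5,1,0.123,-0.079,0.017,-0.5,1,0.126,-0.073,0.017,-0.5,1,0.129,-0.068,0.017,-0.5,1,0.132,-0.062,0.017,-0.5,1,0.135,-0.056,0.017,-0.5]}}

```text
time: 0.77
tool_pos: [307.0, -323.1, 215.7]
tool_rot: [0.958, 0.288, 0.0, -0.0]
force: [1.0, 0.2, 0.7]
grip_width: 85.2
finger_force: 0.0
```

{"op": "arm_command", "data": {"increments": [1,0.137,-0.05,0.017,-0.5,1,0.139,-0.044,0.017,-0.5,1,0.141,-0.038,0.017,-0.5,1,0.143,-0.032,0.017,-0.5,1,0.144,-0.026,0.017,-0.5,1,0.145,-0.019,0.017,-0.5,1,0.146,-0.013,0.017,-0.5,1,0.146,-0.007,0.017,-0.5]}}

```text
time: 1.43
tool_pos: [481.1, -88.2, 181.8]
tool_rot: [0.893, 0.45, -0.0, -0.0]
force: [1.3, -0.4, -0.6]
grip_width: 85.3
finger_force: 0.0
```

{"op": "arm_command", "data": {"increments": [1,0.146,0,0.017,-0.5,1,0.146,0.006,0.017,-0.5,1,0.146,0.013,0.017,-0.5,1,0.145,0.019,0.017,-0.5,1,0.144,0.025,0.017,-0.5,1,0.143,0.032,0.017,-0.5,1,0.141,0.038,0.017,-0.5,1,0.139,0.044,0.017,-0.5]}}

```text
time: 2.1
tool_pos: [655.5, 146.2, 147.3]
tool_rot: [0.801, 0.598, -0.001, -0.0]
force: [0.8, -1.2, 0.5]
grip_width: 85.5
finger_force: 0.0
```

{"op": "arm_command", "data": {"increments": [1,0,0,0.13,0,1,0,0,0.13,0,1,0,0,0.09,0,1,0,0,0.05,0,1,0,0,0,0]}}

```text
time: 2.52
tool_pos: [652.1, 144.3, 44.0]
tool_rot: [0.802, 0.597, -0.003, -0.002]
force: [-0.4, -0.6, -0.1]
grip_width: 85.5
finger_force: 0.0
```

```bash
python3 - <<'E'
from h import *
s=get_state();print(s['tool_pos'],ang(s),s['force'])
a=read_camera('scene')['frame'][100:350,120:460];b=read_camera('top')['frame'][90:310,90:440]
cv2.imwrite('pics/a1.png',np.hstack([cv2.resize(a,(400,400*250//340)),cv2.resize(b,(400,400*250//340))]))
E
```

```text
[652.10388752 144.32597613  43.95916227] 73.33555677781783 [-0.40673482 -0.61223123 -0.13971248]
```

View pics/a1.png

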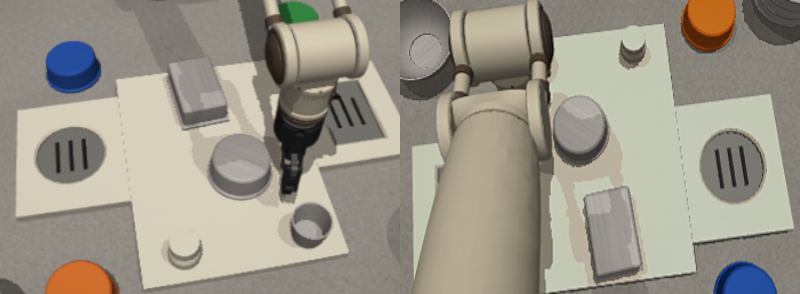

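The fingers stand beside the round dish and clear of the cup, so I push now.

{"op": "arm_command", "data": {"increments": [1,-0.06,0,0,0,1,-0.06,0,0,0,1,-0.04,0,0,0,1,-0.03,0,0,0,1,-0.03,0,0,0,1,-0.03,0,0,0,1,-0.04,0,0,0,1,-0.04,0,0,0]}}

```text
time: 3.28
tool_pos: [632.5, 65.5, 49.6]
tool_rot: [0.802, 0.597, 0.002, 0.0]
force: [1.9, 5.0, 5.2]
grip_width: 85.4
finger_force: 3.2
```

{"op": "arm_command", "data": {"increments": [1,-0.04,0,0,0,1,-0.04,0,0,0,1,-0.04,0,0,0,1,-0.04,0,0,0,1,-0.04,0,0,0,1,-0.04,0,0,0,1,-0.04,0,0,0,1,-0.04,0,0,0]}}

```text
time: 3.95
tool_pos: [609.4, -11.2, 49.6]
tool_rot: [0.802, 0.597, 0.001, 0.0]
force: [2.4, 6.3, 5.9]
grip_width: 85.5
finger_force: 3.5
```

```bash
python3 - <<'E'
from h import *
s=get_state();print(s['tool_pos'],ang(s),s['force'])
for n in('top','scene'):
    d=read_camera(n);pickle.dump(d,open(n+'2.pkl','wb'))
    # predicted dish outline if cradled 43 mm ahead
    t=np.radians(ang(s));c=s['tool_pos'][:2]-43*np.array([np.cos(t),np.sin(t)])
    th=np.linspace(0,2*np.pi,60)
    f=d['frame'].copy()
    for r,z in((51,68),(58,18)):
        cv2.polylines(f,[np.int32(proj(d,np.c_[c[0]+r*np.cos(th),c[1]+r*np.sin(th),0*th+z]))],True,(0,0,255),1)
    if n=='top':A=f[90:310,90:440]
    else:B=f[100:350,120:460]
cv2.imwrite('pics/a2.png',np.hstack([cv2.resize(x,(400,290)) for x in(A,B)]))
E
```

```text
[609.43859863 -11.24800238  49.57795383] 73.3479561795526 [2.37206665 6.26781262 5.8780717 ]
```

View pics/a2.png

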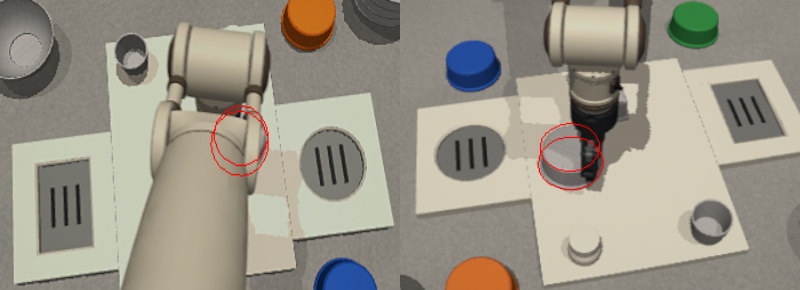

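Both views agree with the predicted cradled outline, so the dish is centred in the fingers. The push goes on.

{"op": "arm_command", "data": {"increments": [1,-0.04,0,0,0,1,-0.04,0,0,0,1,-0.04,0,0,0,1,-0.04,0,0,0,1,-0.04,0,0,0,1,-0.04,0,0,0,1,-0.04,0,0,0,1,-0.04,0,0,0]}}

```text
time: 4.72
tool_pos: [586.0, -87.4, 48.9]
tool_rot: [0.802, 0.597, 0.001, -0.0]
force: [1.9, 5.7, 5.2]
grip_width: 85.7
finger_force: 3.4
```

{"op": "arm_command", "data": {"increments": [1,-0.04,0,0,0,1,-0.04,0,0,0,1,-0.04,0,0,0,1,-0.04,0,0,0,1,-0.04,0,0,0,1,-0.03,0,0,0,1,-0.03,0,0,0,1,-0.03,0,0,0]}}

```text
time: 5.38
tool_pos: [565.2, -156.7, 48.9]
tool_rot: [0.802, 0.597, 0.001, -0.0]
force: [2.4, 8.0, 6.9]
grip_width: 85.4
finger_force: 4.4
```

{"op": "arm_command", "data": {"increments": [1,-0.02,0,0,0,1,-0.02,0,0,0,1,-0.02,0,0,0,1,-0.02,0,0,0,1,-0.02,0,0,0,1,0,0,0,0]}}

```text
time: 5.88
tool_pos: [557.2, -181.8, 48.2]
tool_rot: [0.802, 0.597, -0.0, 0.0]
force: [0.2, 0.7, -0.0]
grip_width: 85.4
finger_force: 2.7
```

```bash
python3 - <<'E'
from h import *
s=get_state();print(s['tool_pos'],ang(s),s['force'])
th=np.linspace(0,2*np.pi,60)
o=[]
for n in('top','scene'):
    d=read_camera(n);f=d['frame'].copy();t=np.array([541,-235.5])
    q=np.int32(proj(d,np.c_[t[0]+51*np.cos(th),t[1]+51*np.sin(th),0*th+58]))
    g=f.copy();cv2.polylines(g,[q],True,(0,0,255),1)
    x,y=q.mean(0).astype(int);x0,y0=max(x-90,0),y-60
    o.append(np.hstack([cv2.resize(z[y0:y0+120,x0:x0+150],(375,290)) for z in(f,g)]))
cv2.imwrite('pics/a3.png',np.vstack(o))
E
```

```text
[ 557.21518699 -181.78776649   48.19283794] 73.34958607087161 [ 0.16622507  0.67541868 -0.02375744]
```

View pics/a3.png

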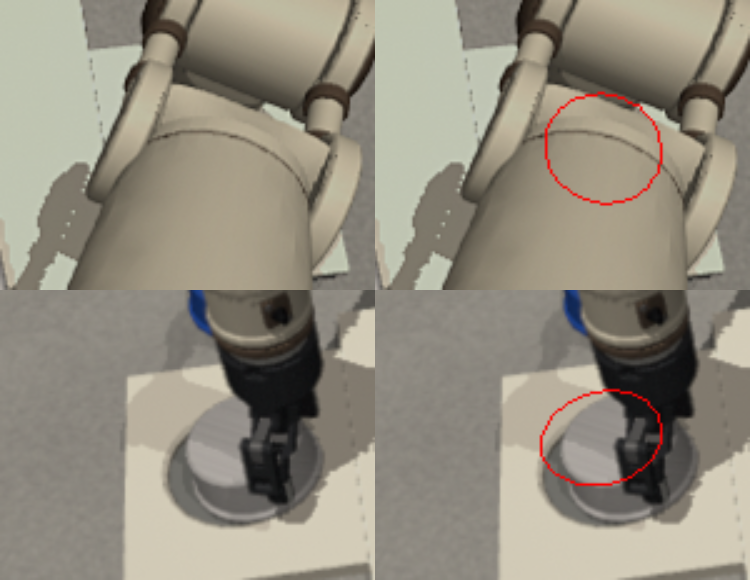

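The leading edge has dipped into the recess and the trailing rim is still up on the panel. About 12 mm is left.

{"op": "arm_command", "data": {"increments": [1,-0.012,0,0,0,1,-0.012,0,0,0,1,-0.012,0,0,0,1,-0.012,0,0,0,1,-0.006,0,0,0,1,0,0,0,0]}}

```text
time: 6.48
tool_pos: [553.5, -194.6, 48.1]
tool_rot: [0.802, 0.597, -0.0, -0.0]
force: [-0.4, 1.2, -0.8]
grip_width: 85.1
finger_force: 0.5
```

```bash
python3 - <<'E'
from h import *
s=get_state();print(s['tool_pos'],s['force'])
E
```

```text
[ 553.48306881 -194.58701901   48.14159225] [-0.35272957  1.21664044 -0.83847558]
```

{"op": "arm_command", "data": {"increments": [1,0.1,0,0,0,1,0.1,0,-0.05,0,1,0.1,0,-0.15,0,1,0.08,0,-0.15,0,1,0.08,0,-0.15,0,1,0.08,0,-0.1,0]}}

```text
time: 6.98
tool_pos: [593.3, -67.1, 198.5]
tool_rot: [0.802, 0.597, 0.001, 0.002]
force: [0.7, -0.6, 0.7]
grip_width: 85.3
finger_force: 0.0
```

```bash
python3 - <<'E'
from h import *
s=get_state();print(s['tool_pos'],ang(s),s['force'])
th=np.linspace(0,2*np.pi,60)
o=[]
for n in('top','scene'):
    d=read_camera(n);pickle.dump(d,open(n+'4.pkl','wb'));f=d['frame'].copy();t=np.array([541,-235.5])
    q=np.int32(proj(d,np.c_[t[0]+51*np.cos(th),t[1]+51*np.sin(th),0*th+58]))
    g=f.copy();cv2.polylines(g,[q],True,(0,0,255),1)
    x,y=q.mean(0).astype(int);x0,y0=max(x-90,0),y-60
    o.append(np.hstack([cv2.resize(z[y0:y0+120,x0:x0+150],(375,290)) for z in(f,g)]))
cv2.imwrite('pics/a4.png',np.vstack(o))
E
```

```text
[593.27621157 -67.12001579 198.45729792] 73.34003618455935 [ 0.71937824 -0.58321815  0.7241472 ]
```

View pics/a4.png

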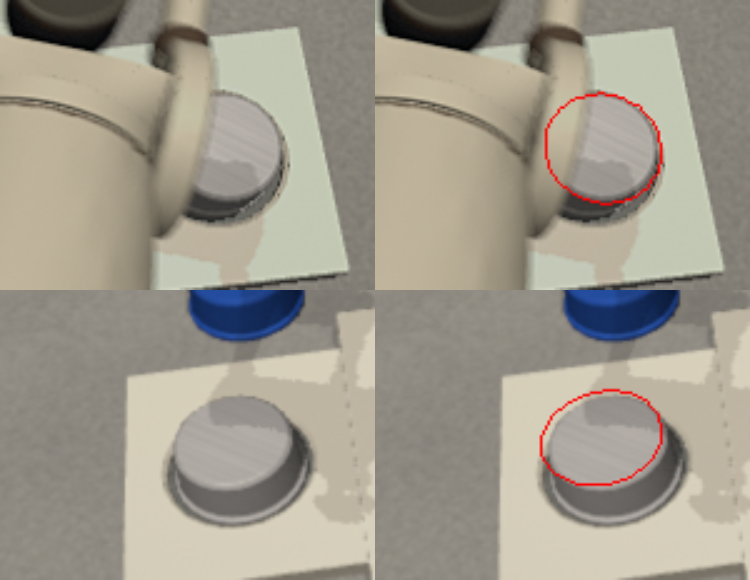

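The round dish sits in its recess with its rim inside the mouth. I will confirm that once the arm is clear. Next is the rect dish.

```bash
python3 - <<'E'
from h import *
d=pickle.load(open('top0.pkl','rb'))
q=unproj(d,np.array([(359,309),(440,293),(465,414),(384,432)])/2.1+[80,90],68)[:,:2]
print(q.round(),q.mean(0))
e=q[0]+q[1]-q[2]-q[3];print('yaw',np.degrees(np.arctan2(e[1],e[0])))
plan([345,14,150],0,16,0.6)
E
```

```text
[[510.  65.]
 [518. -19.]
 [394. -30.]
 [385.  51.]] [451.72451194  16.75832401]
yaw 6.0003647900950945
[0.6, 0.001, -0.066, 0.013, np.float64(0.92)],[0.6, -0.004, -0.066, 0.013, np.float64(0.92)],[0.6, -0.009, -0.065, 0.013, np.float64(0.92)],[0.6, -0.014, -0.064, 0.013, np.float64(0.92)],[0.6, -0.019, -0.063, 0.013, np.float64(0.92)],[0.6, -0.024, -0.061, 0.013, np.float64(0.92)],[0.6, -0.029, -0.059, 0.013, np.float64(0.92)],[0.6, -0.034, -0.056, 0.013, np.float64(0.92)],
[0.6, -0.038, -0.054, 0.013, np.float64(0.92)],[0.6, -0.042, -0.05, 0.013, np.float64(0.92)],[0.6, -0.046, -0.047, 0.013, np.float64(0.92)],[0.6, -0.05, -0.043, 0.013, np.float64(0.92)],[0.6, -0.053, -0.039, 0.013, np.float64(0.92)],[0.6, -0.056, -0.034, 0.013, np.float64(0.92)],[0.6, -0.059, -0.03, 0.013, np.float64(0.92)],[0.6, -0.061, -0.025, 0.013, np.float64(0.92)],
max mm 16.754107839224876
```

{"op": "arm_command", "data": {"increments": [0.6,0.001,-0.066,0.013,0.92,0.6,-0.004,-0.066,0.013,0.92,0.6,-0.009,-0.065,0.013,0.92,0.6,-0.014,-0.064,0.013,0.92,0.6,-0.019,-0.063,0.013,0.92,0.6,-0.024,-0.061,0.013,0.92,0.6,-0.029,-0.059,0.013,0.92,0.6,-0.034,-0.056,0.013,0.92]}}

```text
time: 7.75
tool_pos: [465.4, -27.1, 167.1]
tool_rot: [0.95, 0.311, -0.001, -0.0]
force: [-0.4, -0.4, -0.1]
grip_width: 51.1
finger_force: 0.0
```

{"op": "arm_command", "data": {"increments": [0.6,-0.038,-0.054,0.013,0.92,0.6,-0.042,-0.05,0.013,0.92,0.6,-0.046,-0.047,0.013,0.92,0.6,-0.05,-0.043,0.013,0.92,0.6,-0.053,-0.039,0.013,0.92,0.6,-0.056,-0.034,0.013,0.92,0.6,-0.059,-0.03,0.013,0.92,0.6,-0.061,-0.025,0.013,0.92]}}

```text
time: 8.42
tool_pos: [340.4, 13.8, 141.2]
tool_rot: [1.0, -0.004, -0.0, 0.0]
force: [0.4, -0.7, 0.8]
grip_width: 51.0
finger_force: 0.0
```

```bash
python3 - <<'E'
from h import *
s=get_state();print(s['tool_pos'],ang(s),s['joints'],s['grip_width'])
plan([345,14,48],0,6,0.6)
E
```

```text
[340.38592964  13.80930157 141.1982376 ] -0.5085200115490582 [-3.18618513e-01 -4.01872545e-01  2.32813600e+00 -5.88934270e-04
  1.21609888e+00  1.26125778e+00] 51.04334422385618
[0.6, 0.003, -0.0, 0.062, np.float64(-0.02)],[0.6, 0.003, -0.0, 0.062, np.float64(-0.02)],[0.6, 0.003, -0.0, 0.062, np.float64(-0.02)],[0.6, 0.003, -0.0, 0.062, np.float64(-0.02)],[0.6, 0.003, -0.0, 0.062, np.float64(-0.02)],[0.6, 0.003, -0.0, 0.062, np.float64(-0.02)],max mm 15.552096592768287
```

{"op": "arm_command", "data": {"increments": [0.6,0.003,0,0.062,-0.02,0.6,0.003,0,0.062,-0.02,0.6,0.003,0,0.062,-0.02,0.6,0.003,0,0.062,-0.02,0.6,0.003,0,0.062,-0.02,0.6,0.003,0,0.062,-0.02,0.6,0,0,0,0]}}

```text
time: 9.0
tool_pos: [343.3, 14.3, 46.2]
tool_rot: [1.0, 0.003, -0.003, -0.001]
force: [-1.4, 0.4, -0.8]
grip_width: 50.9
finger_force: 0.0
```

{"op": "arm_command", "data": {"increments": [0.6,0.02,0,0,0,0.6,0.025,0,0,0,0.6,0.025,0,0,0,0.6,0.025,0,0,0,0.6,0.025,0,0,0,0.6,0.025,0,0,0,0.6,0.025,0,0,0,0.6,0.025,0,0,0]}}

```text
time: 9.67
tool_pos: [395.1, 14.3, 48.9]
tool_rot: [1.0, 0.003, -0.0, -0.0]
force: [-3.8, -0.3, 2.6]
grip_width: 51.5
finger_force: 2.0
```

{"op": "arm_command", "data": {"increments": [0.6,0.025,0,0,0,0.6,0.025,0,0,0,0.6,0.025,0,0,0,0.6,0.025,0,0,0,0.6,0.025,0,0,0]}}

```text
time: 10.08
tool_pos: [426.7, 14.3, 48.9]
tool_rot: [1.0, 0.003, 0.0, 0.0]
force: [-1.5, -0.1, -1.8]
grip_width: 51.5
finger_force: 0.9
```

{"op": "arm_command", "data": {"increments": [0.6,0.02,0,0,0,0.6,0.02,0,0,0,0.6,0.02,0,0,0,0.6,0.014,0,0,0,0.6,0,0,0,0]}}

```text
time: 10.5
tool_pos: [445.8, 14.3, 49.3]
tool_rot: [1.0, 0.003, 0.001, 0.0]
force: [0.1, 1.1, 0.0]
grip_width: 51.2
finger_force: 0.0
```

{"op": "arm_command", "data": {"increments": [0.6,-0.08,0,0,0,0.8,-0.08,0,-0.05,0,1,-0.08,0,-0.12,0,1,-0.05,0.1,-0.12,0,1,0,0.13,-0.1,0,1,0,0.13,0,0,1,0,0.13,0,0,1,0,0.13,0,0]}}

```text
time: 11.17
tool_pos: [373.7, -143.2, 148.0]
tool_rot: [1.0, 0.003, 0.002, 0.001]
force: [0.5, -0.9, 0.2]
grip_width: 85.2
finger_force: 0.0
```

```bash
python3 - <<'E'
from h import *
s=get_state();print(s['tool_pos'],ang(s))
th=np.linspace(0,2*np.pi,60);o=[]
for n,sl in(('top',np.s_[100:310,130:450]),('scene',np.s_[110:320,120:440])):
    d=read_camera(n);pickle.dump(d,open(n+'5.pkl','wb'));g=d['frame'].copy()
    c=np.array([522,14]);
    for a,b,z in((66,43,68),(70,46,18)):
        q=proj(d,[[c[0]+i*a,c[1]+j*b,z] for i,j in((1,1),(1,-1),(-1,-1),(-1,1))]);cv2.polylines(g,[np.int32(q.round())],True,(0,0,255),1)
    o.append(np.hstack([cv2.resize(d['frame'][sl],(400,262),interpolation=2),cv2.resize(g[sl],(400,262),interpolation=2)]))
cv2.imwrite('pics/a5.png',np.vstack(o))
E
```

```text
[ 373.70815381 -143.18877066  147.96121549] 0.33598274193252897
```

View pics/a5.png

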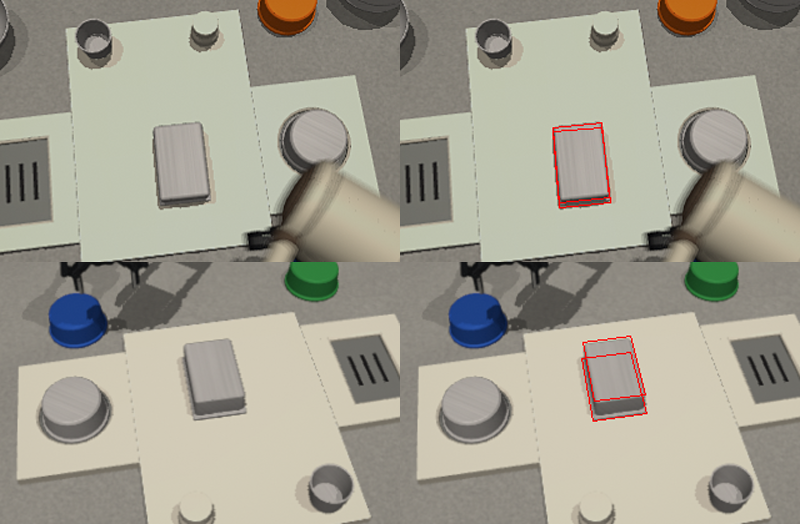

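```bash
python3 - <<'E'
from h import *
from scipy.optimize import minimize
ds=[pickle.load(open(n+'5.pkl','rb')) for n in('top','scene')]
def pts(x,y,a):
    c,s=np.cos(np.radians(a)),np.sin(np.radians(a))
    return [[x+c*i*A-s*j*B,y+s*i*A+c*j*B,z] for A,B,z in((66,43,67),(66,43,25),(70,46,24),(70,46,18)) for i in(1,-1) for j in(1,-1)]
gs=[cv2.GaussianBlur(cv2.cvtColor(d['frame'],6),(0,0),1).astype(float) for d in ds]
def score(p,g,d):
    h=cv2.convexHull(np.float32(proj(d,pts(*p))))[:,0];c=h.mean(0);v=0
    from scipy.ndimage import map_coordinates as m
    e=np.concatenate([np.linspace(h[i-1],h[i],40) for i in range(len(h))]);o=(e-c)/np.linalg.norm(e-c,axis=1)[:,None]
    f=lambda k:m(g,(e+o*k)[:,::-1].T,order=1)
    return (np.clip(f(1.2)-f(-1.2),0,50)).sum()/len(e)
for L in((0,),(1,),(0,1)):
    best=max(((sum(score((x,y,a),gs[i],ds[i]) for i in L),x,y,a) for x in np.arange(512,530) for y in np.arange(5,25) for a in(-3,-2,-1,0,1,2,3)));print(L,best)
def ell(x,y,z,r,th=np.linspace(0,2*np.pi,60)):return np.c_[x+r*np.cos(th),y+r*np.sin(th),0*th+z]
E
```

```text
(0,) (np.float64(36.95364643842331), np.int64(522), np.int64(15), -1)
(1,) (np.float64(39.33821876648726), np.int64(523), np.int64(14), -1)
(0, 1) (np.float64(75.53145277482326), np.int64(523), np.int64(15), -1)
```

Both views put the rect dish at (522.5, 14.5) with its yaw near 0, so it is in line with its recess. Now the +y push.

```bash
python3 - <<'E'
from h import *
plan([522.5,-78,120],90,19,1)
E
```

```text
[1, 0.031, -0.014, 0.006, np.float64(-0.95)],[1, 0.032, -0.012, 0.006, np.float64(-0.95)],[1, 0.033, -0.009, 0.006, np.float64(-0.95)],[1, 0.034, -0.006, 0.006, np.float64(-0.95)],[1, 0.034, -0.003, 0.006, np.float64(-0.95)],[1, 0.034, -0.0, 0.006, np.float64(-0.95)],[1, 0.034, 0.002, 0.006, np.float64(-0.95)],[1, 0.034, 0.005, 0.006, np.float64(-0.95)],
[1, 0.033, 0.008, 0.006, np.float64(-0.95)],[1, 0.033, 0.011, 0.006, np.float64(-0.95)],[1, 0.032, 0.013, 0.006, np.float64(-0.95)],[1, 0.03, 0.016, 0.006, np.float64(-0.95)],[1, 0.029, 0.018, 0.006, np.float64(-0.95)],[1, 0.027, 0.021, 0.006, np.float64(-0.95)],[1, 0.026, 0.023, 0.006, np.float64(-0.95)],[1, 0.024, 0.025, 0.006, np.float64(-0.95)],
[1, 0.021, 0.027, 0.006, np.float64(-0.95)],[1, 0.019, 0.029, 0.006, np.float64(-0.95)],[1, 0.017, 0.03, 0.006, np.float64(-0.95)],max mm 8.711295757817389
```

{"op": "arm_command", "data": {"increments": [1,0.031,-0.014,0.006,-0.95,1,0.032,-0.012,0.006,-0.95,1,0.033,-0.009,0.006,-0.95,1,0.034,-0.006,0.006,-0.95,1,0.034,-0.003,0.006,-0.95,1,0.034,0,0.006,-0.95,1,0.034,0.002,0.006,-0.95,1,0.034,0.005,0.006,-0.95]}}

```text
time: 11.93
tool_pos: [435.7, -111.3, 134.6]
tool_rot: [0.944, 0.331, 0.001, 0.0]
force: [-0.6, 0.6, -0.7]
grip_width: 85.3
finger_force: 0.0
```

{"op": "arm_command", "data": {"increments": [1,0.033,0.008,0.006,-0.95,1,0.033,0.011,0.006,-0.95,1,0.032,0.013,0.006,-0.95,1,0.03,0.016,0.006,-0.95,1,0.029,0.018,0.006,-0.95,1,0.027,0.021,0.006,-0.95,1,0.026,0.023,0.006,-0.95,1,0.024,0.025,0.006,-0.95]}}

```text
time: 12.6
tool_pos: [497.9, -82.1, 122.6]
tool_rot: [0.785, 0.62, 0.0, 0.0]
force: [-0.0, -0.2, -0.0]
grip_width: 85.6
finger_force: 0.0
```

{"op": "arm_command", "data": {"increments": [1,0.021,0.027,0.006,-0.95,1,0.019,0.029,0.006,-0.95,1,0.017,0.03,0.006,-0.95,1,0,0,0,0]}}

```text
time: 12.93
tool_pos: [521.8, -71.1, 118.0]
tool_rot: [0.702, 0.712, 0.001, 0.0]
force: [-0.4, 0.0, -0.2]
grip_width: 85.5
finger_force: 0.0
```

```bash
python3 - <<'E'
from h import *
s=get_state();print(s['tool_pos'],ang(s))
plan([522.5,-78,48],90,5,1)
E
```

```text
[521.78024494 -71.11805388 118.04729676] 90.77484616826013
[1, -0.006, 0.001, 0.056, np.float64(0.03)],[1, -0.006, 0.001, 0.056, np.float64(0.03)],[1, -0.006, 0.001, 0.056, np.float64(0.03)],[1, -0.006, 0.001, 0.056, np.float64(0.03)],[1, -0.006, 0.001, 0.056, np.float64(0.03)],max mm 14.077646127865346
```

{"op": "arm_command", "data": {"increments": [1,-0.006,0.001,0.056,0.03,1,-0.006,0.001,0.056,0.03,1,-0.006,0.001,0.056,0.03,1,-0.006,0.001,0.056,0.03,1,-0.006,0.001,0.056,0.03,1,0.03,0,0,0,1,0.03,0,0,0,1,0.03,0,0,0]}}

```text
time: 13.6
tool_pos: [522.4, -56.4, 48.8]
tool_rot: [0.708, 0.706, 0.0, 0.0]
force: [0.1, 0.5, 0.3]
grip_width: 85.0
finger_force: 0.0
```

{"op": "arm_command", "data": {"increments": [1,0.03,0,0,0,1,0.03,0,0,0,1,0.03,0,0,0,1,0.04,0,0,0,1,0.04,0,0,0,1,0.04,0,0,0,1,0.04,0,0,0,1,0.04,0,0,0]}}

```text
time: 14.27
tool_pos: [523.3, 15.5, 49.0]
tool_rot: [0.708, 0.706, 0.0, 0.001]
force: [0.4, -5.0, 4.2]
grip_width: 85.5
finger_force: 2.7
```

{"op": "arm_command", "data": {"increments": [1,0.04,0,0,0,1,0.04,0,0,0,1,0.04,0,0,0,1,0.04,0,0,0,1,0.04,0,0,0,1,0.04,0,0,0,1,0.04,0,0,0,1,0.04,0,0,0]}}

```text
time: 14.93
tool_pos: [523.3, 95.6, 48.9]
tool_rot: [0.708, 0.706, 0.0, 0.001]
force: [0.4, -6.3, 4.9]
grip_width: 85.7
finger_force: 2.9
```

```bash
python3 - <<'E'
from h import *
s=get_state();print(s['tool_pos'],ang(s),s['force'],s['moment'])
E
```

```text
[523.25165321  95.61600054  48.87600906] 89.85210024241505 [ 0.41552574 -6.3430161   4.91822051] [-0.81922369 -0.02407788 -0.04463442]
```

{"op": "arm_command", "data": {"increments": [1,0.04,0,0,0,1,0.04,0,0,0,1,0.04,0,0,0,1,0.04,0,0,0,1,0.04,0,0,0,1,0.04,0,0,0,1,0.04,0,0,0,1,0.04,0,0,0]}}

```text
time: 15.6
tool_pos: [523.1, 175.6, 48.7]
tool_rot: [0.708, 0.706, -0.0, 0.001]
force: [0.6, -5.1, 5.0]
grip_width: 85.5
finger_force: 2.9
```

{"op": "arm_command", "data": {"increments": [1,0.04,0,0,0,1,0.04,0,0,0,1,0.03,0,0,0,1,0.03,0,0,0,1,0.02,0,0,0,1,0.02,0,0,0,1,0.02,0,0,0]}}

```text
time: 16.18
tool_pos: [521.9, 225.7, 47.1]
tool_rot: [0.708, 0.706, -0.001, -0.001]
force: [0.5, -2.3, -1.6]
grip_width: 85.7
finger_force: 1.1
```

{"op": "arm_command", "data": {"increments": [1,0.016,0,0,0,1,0.016,0,0,0,1,0.016,0,0,0,1,0.016,0,0,0,1,0.016,0,0,0,1,0,0,0,0]}}

```text
time: 16.68
tool_pos: [523.0, 246.0, 48.1]
tool_rot: [0.708, 0.706, 0.0, -0.0]
force: [-0.8, 0.1, -0.0]
grip_width: 85.2
finger_force: 0.0
```

{"op": "arm_command", "data": {"increments": [1,-0.06,0,0,0,1,-0.1,0,-0.05,0,1,-0.14,0,-0.08,0,1,-0.14,0,-0.08,0,1,-0.14,0.03,-0.08,0,1,-0.14,0.06,-0.06,0,1,-0.14,0.08,-0.05,0,1,-0.14,0.08,0,0]}}

```text
time: 17.35
tool_pos: [587.2, -6.4, 152.0]
tool_rot: [0.708, 0.706, 0.002, 0.003]
force: [0.6, -0.4, 0.7]
grip_width: 85.0
finger_force: 0.0
```

```bash
python3 - <<'E'
from h import *
s=get_state();print(s['tool_pos'],ang(s))
th=np.linspace(0,2*np.pi,60);o=[]
C=lambda x,y,r,z:np.c_[x+r*np.cos(th),y+r*np.sin(th),0*th+z]
R=lambda x,y,a,b,z:np.array([[x+i*a,y+j*b,z] for i,j in((1,1),(1,-1),(-1,-1),(-1,1))])
for n in('top','scene'):
    d=read_camera(n);pickle.dump(d,open(n+'6.pkl','wb'));g=d['frame'].copy()
    r=[]
    for P in(R(522.5,304.5,66,43,58),C(541,-235.5,51,58)):
        q=np.int32(proj(d,P).round());x,y=q.mean(0).astype(int);y+=5
        cv2.polylines(g,[q],True,(0,0,255),1)
        for im in(d['frame'],g):r.append(cv2.resize(im[max(y-60,0):y+60,max(x-45,0):x+55],(200,240),interpolation=2))
    o.append(np.hstack(r))
cv2.imwrite('pics/a6.png',np.vstack(o))
E
```

```text
[587.15844507  -6.42223988 151.96563735] 89.83613604071196
```

View pics/a6.png

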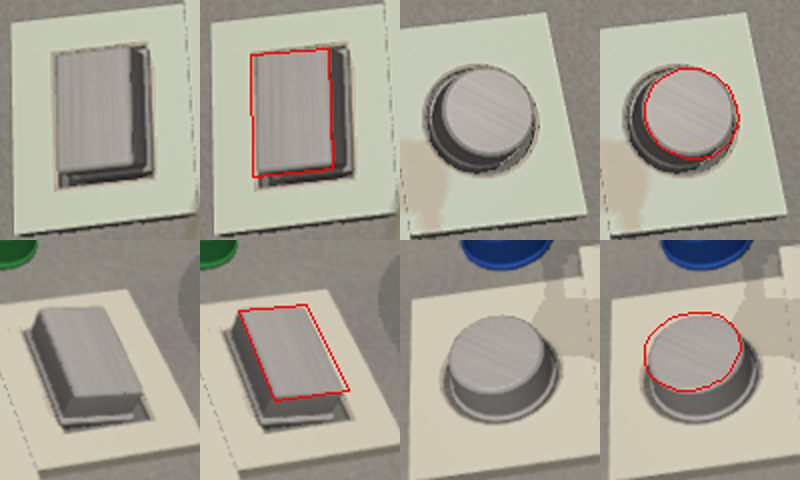

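```bash
cat > fit.py <<'E'
from h import *
import sys
from scipy.ndimage import map_coordinates as m
from scipy.optimize import differential_evolution as DE
from scipy.spatial.transform import Rotation as Ro
k=sys.argv[1];ds=[pickle.load(open(n+k+'.pkl','rb')) for n in('top','scene')]
gs=[]
for d in ds:
    g=cv2.GaussianBlur(cv2.cvtColor(d['frame'],6),(0,0),.8).astype(float);gs.append(np.minimum(np.hypot(cv2.Sobel(g,6,1,0),cv2.Sobel(g,6,0,1)),100))
th=np.linspace(0,2*np.pi,120);w=np.linspace(-.92,.92,40);I=np.ones(40)
rect=np.vstack([np.c_[66*w,43*I,50*I],np.c_[66*w,-43*I,50*I],np.c_[66*I,43*w,50*I],np.c_[-66*I,43*w,50*I]])
circ=np.c_[51*np.cos(th),51*np.sin(th),50+0*th]
for name,M,c in(('rect',rect,(522.5,304.5)),('round',circ,(541,-235.5))):
    f=lambda p:-sum(m(g,proj(d,Ro.from_euler('zyx',[p[5],p[4],p[3]],degrees=True).apply(M)+[c[0]+p[0],c[1]+p[1],p[2]])[:,::-1].T,order=1).mean() for d,g in zip(ds,gs))
    yb=6 if name=='rect' else .01
    for lab,b in(('flat',[(-12,12),(-12,12),(2,22),(-.01,.01),(-.01,.01),(-yb,yb)]),('free',[(-12,12),(-12,12),(2,22),(-10,10),(-8,8),(-yb,yb)])):
        r=DE(f,b,seed=1,maxiter=60,popsize=10);print(name,lab,'dx dy z roll pitch yaw',r.x.round(1),round(-r.fun,1))
E
time python3 fit.py 6
```

```text
rect flat dx dy z roll pitch yaw [ 3.2 -3.9 13.3 -0.  -0.  -0.6] 178.4
rect free dx dy z roll pitch yaw [ 3.1 -9.9 13.8 -8.3  0.  -0.4] 199.1
round flat dx dy z roll pitch yaw [ 5.6  4.3  9.6  0.   0.  -0. ] 191.7
round free dx dy z roll pitch yaw [ 5.9  3.5  9.5 -0.7 -1.5  0. ] 191.9
real	0m1.961s
user	0m4.123s
sys	0m0.080s
```

The round dish lies flat and down. The rect dish is still tilted about 8° with its trailing rim on the recess edge, so it needs a few mm more.

{"op": "arm_command", "data": {"increments": [1,0.13,0.04,0,0,1,0.14,0.06,0,0,1,0.14,0.06,0.02,0,1,0.14,0.06,0.04,0,1,0.14,0.034,0.06,0,1,0.12,0,0.06,0,1,0.07,0,0.06,0,1,0,0,0,0]}}

```text
time: 18.12
tool_pos: [645.3, 219.6, 83.7]
tool_rot: [0.707, 0.708, -0.002, -0.003]
force: [-0.0, 0.2, -0.8]
grip_width: 85.2
finger_force: 0.0
```

```bash
python3 - <<'E'
from h import *
s=get_state();print(s['tool_pos'],ang(s))
plan([525,220,48],90,5,1)
E
```

```text
[645.31780305 219.5975851   83.65690074] 90.0900897766296
[1, 0.0, -0.096, 0.029, np.float64(0.0)],[1, 0.0, -0.096, 0.029, np.float64(0.0)],[1, 0.0, -0.096, 0.029, np.float64(0.0)],[1, 0.0, -0.096, 0.029, np.float64(0.0)],[1, 0.0, -0.096, 0.029, np.float64(0.0)],max mm 25.098167453681192
```

{"op": "arm_command", "data": {"increments": [1,0,-0.096,0.029,0,1,0,-0.096,0.029,0,1,0,-0.096,0.029,0,1,0,-0.096,0.029,0,1,0,-0.096,0.029,0,1,0,0,0,0]}}

```text
time: 18.62
tool_pos: [522.3, 215.1, 49.1]
tool_rot: [0.708, 0.706, -0.003, -0.003]
force: [-1.7, 0.5, -0.9]
grip_width: 85.2
finger_force: 0.0
```

{"op": "arm_command", "data": {"increments": [1,0.03,0,0,0,1,0.03,0,0,0,1,0.025,0,0,0,1,0.016,0,0,0,1,0.01,0,0,0,1,0.01,0,0,0,1,0,0,0,0]}}

```text
time: 19.2
tool_pos: [529.1, 246.3, 51.7]
tool_rot: [0.708, 0.706, 0.0, 0.0]
force: [-0.8, -0.2, -0.3]
grip_width: 85.5
finger_force: 0.0
```

{"op": "arm_command", "data": {"increments": [1,0.01,0,0,0,1,0.01,0,0,0,1,0.008,0,0,0,1,0,0,0,0]}}

```text
time: 19.53
tool_pos: [528.5, 252.9, 51.3]
tool_rot: [0.708, 0.706, -0.0, -0.0]
force: [0.1, -0.5, -1.9]
grip_width: 85.1
finger_force: 0.7
```

```bash
python3 - <<'E'
from h import *
for n in('top','scene'):pickle.dump(read_camera(n),open(n+'7.pkl','wb'))
s=get_state();print(s['tool_pos'],s['force'])
E
python3 fit.py 7 | head -2
```

```text
[528.4543796  252.73037843  51.34901452] [-0.18849243 -1.39845964  0.10380122]
rect flat dx dy z roll pitch yaw [ 5.8 -1.2 15.1 -0.  -0.  -1.8] 108.6
rect free dx dy z roll pitch yaw [-11.9  -1.    7.9  -6.4   6.4   4.6] 114.9
```

{"op": "arm_command", "data": {"increments": [1,0.006,0,0,0,1,0.005,0,0,0,1,0,0,0,0]}}

```text
time: 19.88
tool_pos: [528.6, 255.8, 51.5]
tool_rot: [0.708, 0.706, -0.0, -0.0]
force: [-0.0, -1.9, -0.3]
grip_width: 85.5
finger_force: 0.8
```

{"op": "arm_command", "data": {"increments": [1,-0.06,0,0,0,1,-0.1,0,-0.05,0,1,-0.14,0,-0.08,0,1,-0.14,0,-0.08,0,1,-0.14,0,-0.08,0,1,-0.14,0,-0.06,0,1,-0.14,0,-0.05,0,1,-0.14,0,0,0]}}

```text
time: 20.55
tool_pos: [530.2, 3.9, 155.5]
tool_rot: [0.708, 0.706, 0.002, 0.003]
force: [0.7, 0.3, 0.6]
grip_width: 85.7
finger_force: 0.0
```

```bash
python3 - <<'E'
from h import *
for n in('top','scene'):pickle.dump(read_camera(n),open(n+'8.pkl','wb'))
E
python3 fit.py 8
```

```text
rect flat dx dy z roll pitch yaw [ 4.1 -0.1 10.2 -0.   0.  -0.4] 198.7
rect free dx dy z roll pitch yaw [ 4.1 -0.9 10.3 -1.3  0.1 -0.4] 198.8
round flat dx dy z roll pitch yaw [ 5.5  4.   9.4  0.  -0.  -0. ] 192.2
round free dx dy z roll pitch yaw [ 5.9  3.6  9.3 -0.6 -1.4  0. ] 192.3
```

```bash
python3 - <<'E'
from h import *
o=[]
for n in('top','scene'):
    d=pickle.load(open(n+'8.pkl','rb'));r=[]
    for P in([522,304,30],[541,-235,30]):
        x,y=proj(d,P)[0].astype(int);r.append(cv2.resize(d['frame'][y-45:y+45,x-60:x+60],(400,300),interpolation=2))
    o.append(np.hstack(r))
cv2.imwrite('pics/a8.png',np.vstack(o))
E
```

```text
(no output)
```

View pics/a8.png

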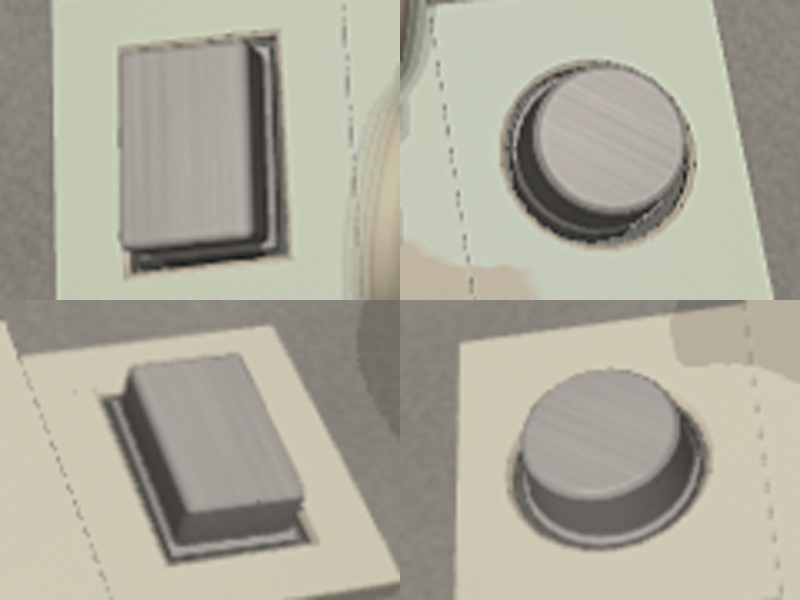

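Both rims look inside the mouths. I will check the margin by fitting the empty recess mouths from the first pictures the same way.

```bash
python3 - <<'E'
import re
s=open('fit.py').read().split('for name,M')[0].replace("sys.argv[1]","'0'")
exec(s)
for nm,c in(('rect',(522.5,304.5)),('round',(541,-235.5))):
  for off in(0,4):
    M=np.c_[(64+off)*np.cos(th),(64+off)*np.sin(th),0*th+18-(4-off)] if nm=='round' else rect/[66,43,1]*[76+off,52+off,0]+[0,0,14+off]
    for L in((0,),(1,),(0,1)):
        f=lambda p:-sum(m(gs[i],proj(ds[i],M+[c[0]+p[0],c[1]+p[1],0])[:,::-1].T,order=1).mean() for i in L)
        r=DE(f,[(-10,10)]*2,seed=1);print(nm,off,L,r.x.round(1),round(-r.fun))
s=open('fit.py').read().replace('sys.argv[1]',"'8'").split('for name,M')[0];exec(s)
for nm,M,c in(('rect',rect,(522.5,304.5)),('round',circ,(541,-235.5))):
  for L in((0,),(1,)):
   for z in(8,18):
    f=lambda p:-sum(m(gs[i],proj(ds[i],M+[c[0]+p[0],c[1]+p[1],z])[:,::-1].T,order=1).mean() for i in L)
    r=DE(f,[(-12,12)]*2,seed=1);print('dish',nm,L,z,r.x.round(1),round(-r.fun))
E
```

```text
rect 0 (0,) [2.6 2.6] 100
rect 0 (1,) [-1.   3.4] 100
rect 0 (0, 1) [2.3 2.7] 199
rect 4 (0,) [2.6 1.8] 97
rect 4 (1,) [2.5 1.7] 93
rect 4 (0, 1) [2.6 1.7] 189
round 0 (0,) [2.2 2. ] 100
round 0 (1,) [0.  2.3] 100
round 0 (0, 1) [2.  2.2] 199
round 4 (0,) [1.9 2.3] 99
round 4 (1,) [2.5 2.8] 91
round 4 (0, 1) [2.3 2.5] 190
dish rect (0,) 8 [4.9 0.9] 100
dish rect (0,) 18 [ 2.2 -2.9] 99
dish rect (1,) 8 [2.  0.8] 99
dish rect (1,) 18 [10.4 -5. ] 99
dish round (0,) 8 [5.6 3.1] 94
dish round (0,) 18 [3.1 6.6] 93
dish round (1,) 8 [4.4 4.1] 99
dish round (1,) 18 [12.   5.4] 98
```

```bash
python3 -c "
from bench import *
print(finish_job())"
```

```text
the job is handed in; nothing more can be done
None
```

Both dishes are in their own recesses, flat and bottom-up: the camera fit puts each within about 3 mm of its recess's centre. I kept the arm clear of the cup and jar, and handed the job in at about 20.7 s.

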